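# Set up the raised backing for a tube weld

## Robot

A 6-joint arm with a two-finger parallel gripper is mounted at the origin on a cart in front of the work surface, level with it; the furniture and walls round the work are solid. World frame = base frame: x ahead of the robot, y to its left, z up, the work surface at z = 0. Lengths are in m, angles in rad, forces in N, time in s.
With the tool pointing down it reaches from about 0.35 to 0.85 m from the base axis. Payload 8.1 kg.
Tool frame: the origin (TCP) lies between the finger pads; the fingertips stand 11 mm ahead of it and the grasp point (between the pads) lies 8 mm behind it (robot.tips_ahead is the distance from the TCP to the fingertips, in m); z points along the fingers, y is the line along which they close (so a half turn about z gives the same grasp; the last joint's range is limited). The gripper opens to 93 mm and grips with 3 to 60 N. Pads are 15 mm wide; open, the fingers measure 128 mm over their backs; the gripper's body (75 mm by 188 mm) begins 65 mm behind the grasp point.
Start: joints at [1.242, 0.13, 1.488, -0, 1.523, -0.085], TCP at [0.145, 0.582, 0.201] pointing down, gripper open.
Joint ranges: [-2.96, 2.96], [-0.89, 2.26], [0.02, 2.5], [-1.34, 4.48], [0, 2.73], [-2.66, 2.66]. Speed limits (rad/s): [2.39, 2.39, 2.79, 3.14, 3.14, 3.14].

## Interface

Orientations are given as a rotation vector (axis times angle).
In Python, from plant import robot gives the robot as it stands. The module is installed in compiled form; this text tells all that it offers.
- The arm moves only by the tool move_arm, never from a script. Its argument "deltas" is one flat list of numbers, 7 for each row, row after row: the shift along the tool's x, y, z in m, then the turn, a rotation vector about the tool's x, y, z in rad, then the opening, from 0 (shut) to 1 (fully open). A call has 1 to 12 rows; each row is the pose to reach, as a shift and turn from the pose commanded when the call began, along the tool's axes at that moment; what a row does not reach only later rows make up. A row lasts 1/8 s, in which the tool goes at most 62.5 mm and 10.7 degrees, less where a joint would pass 70% of its speed; a pose out of reach is approached as far as the arm can. A call with a gripper value outside its range is refused whole. The fingers move at their own pace and stop on an object; "squeeze" is the grip in N (left out, the last holds). Time passes only in rows, so rows that repeat a pose let the fingers close. It gives the time, the measured TCP pose, the force, the opening and the grip force at its end, in the units of the state.
- robot.read_state(): the state, without advancing time (a new reading comes with each control period).
- robot.read_camera(name): name is "side" or "top"; returns (picture, depth): 384x512x3 uint8, red, green, blue; 384x512 float32, m along the optical axis (not along the pixel's ray), 0 where there is no reading.
- robot.camera_model(name): a dict with "K" (3x3 intrinsics, pixels), "k1" (the pictures are not rectified: a ray, as slopes to the right and down, at radius r is drawn at 1 + k1 r^2 times it, then the intrinsics apply), "R" (3x3) and "t" (3): a world point X has camera coordinates R X + t. Camera axes: x right, y down, z forward; pixel columns grow to the right and rows downward; lengths in m; the calibration is good to about 2 mm. A picture is of the moment at which its call begins. camera_model takes no time and is no camera call.
- robot.close_job(): hands the job in; it is judged then, once.
Trained networks look in the newest picture that a camera, given by its name, has taken for a name from the list of things; names that differ only in an ending like _2 or _b are one class to them, and where a whole thing is asked for, a point or a joint stands for the part that bears it (a point fixed in the world has none). Each returns a list of dicts, best first, with "confidence" (0 to 1); they miss things now and then, are a little off and sometimes report something else, mostly with a low value. They report only what shows in the picture. A call takes as long as a camera call. They do not tell look-alikes from the thing itself.
- robot.recognise(camera, label): "uv" ([column, row] in pixels, amid what is visible of it).
The state is a dict: "t": time; "q": joint angles; "dq": joint speeds; "joint_torque": joint torques, N m; "tool_pos": TCP position; "orientation": TCP orientation; "force": force on the tool from outside, world axes, zero at the start; "wrist_torque": the same for the moment, N m; "opening": finger opening in m; "gripper_force": force on a finger pad.
Only numpy, scipy, OpenCV 4.12 (cv2) and the standard library are available. Lean on these libraries where they do the work, as an engineer would, in place of code of your own. Each camera call takes 0.05 s, during which the arm holds its last target. There are 200 camera calls.

## Task

Set the long tube up for welding on the layout plate: lay the middle-length square tube centred along the longer steel pad and the shortest one centred along the shorter pad, lay the copper bar flat across the middle of both tubes, midway between the pads, and lay the long slim tube on top, centred along the bar. Let go of everything, and do not shift the round tin or the tape measure.

Things in the scene. Friction and masses are not known exactly. Their poses are not given: they have to be found in the camera images.
- layout_plate: flat pale aluminium plate screwed to the table, 170 (x) x 180 (y) x 8 mm thick, carrying two thin dark steel pads. Origin at the centre of its underside, on the table, z up. Its y axis runs across both pads; the point midway between the pads is straight above the origin. The pads' centres lie at y = +50 and y = -50 mm; which pad is on which side changes. The plate's place and yaw change
- long_pad: dark steel pad fixed on the layout plate, the longer of the two: 130 (its x) x 50 (its y) x 4 mm thick. Origin at the centre of its underside; its top is 12 mm above the table. Its x is parallel to the plate's x
- short_pad: dark steel pad fixed on the layout plate, the shorter of the two: 100 (its x) x 50 (its y) x 4 mm thick. Origin at the centre of its underside; its top is 12 mm above the table. Its x is parallel to the plate's x
- mid_tube: loose pale square tube offcut of middle length, lying left or right of the layout plate (not the offcuts at the back of the table), 40 (x) x 120 (y, its length) x 40 mm high, wall 3 mm, about 0.16 kg, open at its ends. Origin at the centre of its underside
- short_tube: loose pale square tube offcut, the shortest, same section as the middle one: 40 (x) x 90 (y, its length) x 40 mm high, wall 3 mm, about 0.12 kg. Origin at the centre of its underside
- long_tube: loose pale square tube offcut, the longest and slimmest: 30 (x) x 180 (y, its length) x 30 mm high, wall 2 to 3 mm, about 0.42 kg. Origin at the centre of its underside
- backing_bar: loose flat copper backing bar lying to the left or right of the layout plate, as the three loose tubes do (not the piece of copper beyond the vice), 40 (x) x 150 (y, its length) x 12 mm thick, about 0.72 kg. Origin at the centre of its underside
- paste_tin: round tin with a silvery lid, 68 mm across, 35 mm high, standing on the table behind the loose pieces; leave it alone. Origin at the centre of its underside
- tape_measure: yellow and black tape measure, 64 x 71 x 34 mm high, on the table; leave it alone. Origin at the centre of its underside
Not all that is in view belongs to the job. What is shaped like the short_tube but red is not meant.

How it is judged:
At the end, for the whole second after the job is handed in: Middle tube on long pad, shortest on short pad, copper bar across both over the plate's centre along its y, long tube along the bar: each centred within 15 mm, parallel within 0.15 rad, within 4 mm of its resting height, tilted under 0.1 rad, at rest. Tin and tape moved under 30 mm (horizontal distance between mid_tube and long_pad below 0.015 m and angle between the y axis of mid_tube and the x axis of long_pad, either way round below 0.15 rad and z of mid_tube in the frame of long_pad between 0 and 0.008 m and horizontal distance between short_tube and short_pad below 0.015 m and angle between the y axis of short_tube and the x axis of short_pad, either way round below 0.15 rad and z of short_tube in the frame of short_pad between 0 and 0.008 m and horizontal distance between backing_bar and layout_plate below 0.015 m and angle between the y axis of backing_bar and the y axis of layout_plate, either way round below 0.15 rad and z of backing_bar in the frame of layout_plate between 0.048 and 0.056 m and horizontal distance between long_tube and backing_bar below 0.015 m and angle between the y axis of long_tube and the y axis of backing_bar, either way round below 0.15 rad and z of long_tube in the frame of backing_bar between 0.008 and 0.016 m and linear speed of each of mid_tube, short_tube, backing_bar, long_tube below 0.02 m/s and angle between each of mid_tube, short_tube, backing_bar, long_tube's own z axis and vertical below 0.1 rad); the robot touches nothing.
It fails at once if the round tin is shifted by more than 30 mm (distance of paste_tin from where it was at the start of the episode above 0.03 m).
It fails at once if the tape measure is shifted by more than 30 mm (distance of tape_measure from where it was at the start of the episode above 0.03 m).
It also fails if it takes over 120 s, if anything falls off the work surface, if the arm or the gripper's body presses on something with over 40 N, if the wrist force passes 120 N, or if a joint passes its speed limit or range.

## Working session

There is one attempt and no reset: what is moved stays moved. The work goes in short steps, Python scripts to look and compute and a tool call to move; the robot and the scene stay as the last step left them, time stands still between calls to the robot, and variables do not carry over. Pictures are saved under pics/ and viewed, at most 14 in all, crops included, and the job is handed in when it is done.

Besides the shell and the picture viewer there is one more tool, called as name(argument=value, ...), one argument or row to a line, values as JSON. move_arm: Moves the arm, as the interface text tells. Its arguments: {"type":"object","properties":{"deltas":{"type":"array","items":{"type":"number"}},"squeeze":{"type":"number"}},"required":["deltas"]}

```bash
mkdir -p pics
cat > h.py <<'E'
import numpy as np, cv2
from plant import robot
def snap(n,f):
    im,d=robot.read_camera(n); cv2.imwrite(f'pics/{f}.png',im[:,:,::-1]); np.savez(f'{f}.npz',im=im,d=d); return im,d
def cloud(n,d):
    m=robot.camera_model(n); K=np.array(m['K'],float); R=np.array(m['R']); t=np.array(m['t'])
    h,w=d.shape; u,v=np.meshgrid(np.arange(w),np.arange(h))
    a=(u-K[0,2])/K[0,0]; b=(v-K[1,2])/K[1,1]
    x,y=a.copy(),b.copy()
    for _ in range(8):
        s=1+m['k1']*(x*x+y*y); x,y=a/s,b/s
    P=np.stack([x*d,y*d,d],-1)-t
    P=P@R; P[d<=0]=np.nan
    return P
E
python3 - <<'E'
from h import *
for c in('top','side'):
    im,d=snap(c,c+'0'); P=cloud(c,d)
    print(c,robot.camera_model(c))
    for l in['layout_plate','long_pad','short_pad','mid_tube','short_tube','long_tube','backing_bar','paste_tin','tape_measure']:
        for r in robot.recognise(c,l)[:4]:
            u,v=np.round(r['uv']).astype(int); print(l,[u,v],round(r['confidence'],2),P[v,u].round(3))
print(robot.read_state())
a=cv2.imread('pics/top0.png');cv2.imwrite('pics/top0b.png',cv2.resize(a,(800,600)))
E
```

```text
top {'K': array([[353.6765874 ,   0.        , 259.35439223],
       [  0.        , 353.6765874 , 187.9373518 ],
       [  0.        ,   0.        ,   1.        ]]), 'k1': -0.09955864977092027, 'R': array([[ 3.27148571e-03, -9.99337459e-01, -3.62483169e-02],
       [-9.97752529e-01, -8.35997782e-04, -6.70014346e-02],
       [ 6.69267399e-02,  3.63860441e-02, -9.97094212e-01]]), 't': array([0.01732787, 0.57321461, 0.98849786])}
layout_plate [np.int64(267), np.int64(188)] 0.61 [ 0.574 -0.003  0.008]
long_pad [np.int64(281), np.int64(192)] 0.62 [ 0.562 -0.043  0.012]
short_pad [np.int64(250), np.int64(182)] 0.91 [0.591 0.046 0.011]
mid_tube [np.int64(132), np.int64(205)] 0.65 [0.523 0.383 0.038]
short_tube [np.int64(172), np.int64(204)] 0.68 [0.526 0.267 0.03 ]
short_tube [np.int64(360), np.int64(212)] 0.6 [ 0.505 -0.262  0.041]
long_tube [np.int64(174), np.int64(208)] 0.61 [0.515 0.261 0.03 ]
backing_bar [np.int64(407), np.int64(209)] 0.57 [ 0.513 -0.406  0.011]
paste_tin [np.int64(364), np.int64(148)] 0.91 [ 0.685 -0.277  0.036]
tape_measure [np.int64(156), np.int64(147)] 0.91 [0.69  0
[... 1316 characters left out ...]
t64(246)] 0.78 [nan nan nan]
{'t': 1.0, 'q': array([ 1.24155628e+00,  1.30397721e-01,  1.48815336e+00,  1.54468207e-06,
        1.52301138e+00, -8.53947295e-02]), 'dq': array([ 0.00053312,  0.00097489,  0.00081388,  0.0023624 , -0.00154666,
        0.00150919]), 'joint_torque': array([ 3.39572023e-05, -5.59754062e+01, -4.92081463e+01,  7.66011234e-02,
        2.21767277e-02,  6.32462999e-06]), 'tool_pos': array([0.14484352, 0.58227769, 0.20136222]), 'orientation': array([3.82082604e-01, 3.11826678e+00, 4.69062228e-05]), 'force': array([-0.01761173,  0.06184312, -0.2384142 ]), 'wrist_torque': array([ 0.0667386 , -0.00342202,  0.02110707]), 'gripper_force': 0.0, 'opening': 0.09267323133437068}
```

View pics/top0b.png

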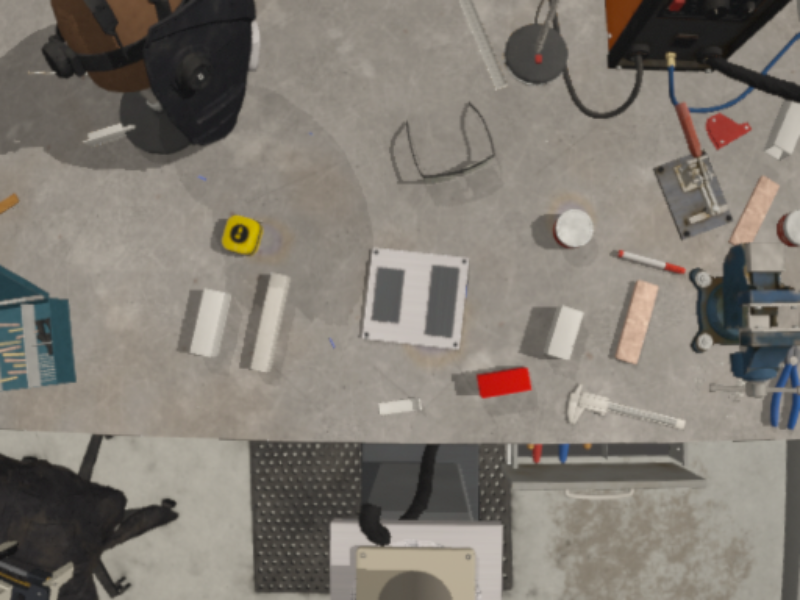

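View pics/side0.png

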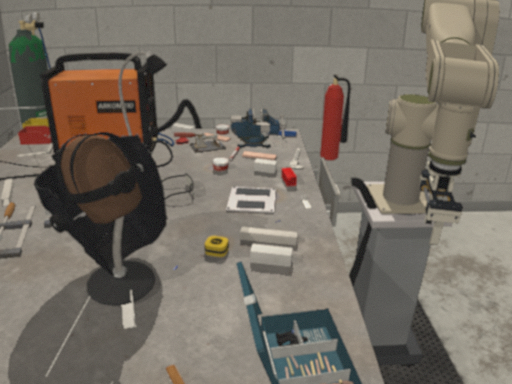

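Top view at 800x600 scale. Candidates:
- **Tubes:** the mid tube is at (210,322), the long slim tube at (268,322) and the short white tube at (565,332). The red look-alike at (503,382) and the back offcut at (785,130) are rejected.
- **Copper:** the bar is at (637,320). The copper beyond the vice at (755,210) is rejected.
- **Pads:** the short pad is at (388,295), on the left, and the long pad is at (443,300).

Next I'll measure these and confirm them in an enlarged crop.

```bash
cat > m.py <<'E'
from h import *
# fit rectangle to points in region around xy c, radius r, z in band
def rect(P,c,r,zl,zh,mask=None):
    m=(np.hypot(P[...,0]-c[0],P[...,1]-c[1])<r)&(P[...,2]>zl)&(P[...,2]<zh)
    if mask is not None: m&=mask
    m8=m.astype(np.uint8); n,lab,st,_=cv2.connectedComponentsWithStats(m8)
    k=1+np.argmax(st[1:,4]); m=lab==k
    q=P[m][:,:2].astype(np.float32)
    (cx,cy),(w,h),a=cv2.minAreaRect(q*1000)
    if w>h: L,W,ang=w,h,a
    else: L,W,ang=h,w,a+90
    mu=q.mean(0); ev,V=np.linalg.eigh(np.cov(q.T)); v=V[:,1]
    return dict(c=(round(cx/1000,4),round(cy/1000,4)),mean=mu.round(4),LW=(round(L),round(W)),ang=round(((ang+90)%180)-90,1),pca=round(np.degrees(np.arctan(v[1]/v[0])),1),n=int(m.sum()),z=round(float(np.median(P[m][:,2])),4))
E
cat > r.py <<'E'
from m import *
z=np.load('top0.npz'); im,d=z['im'],z['d']; P=cloud('top',d)
h=cv2.cvtColor(im,cv2.COLOR_RGB2HSV)
print('mid',rect(P,(.523,.383),.09,.033,.048))
print('long',rect(P,(.523,.26),.12,.024,.038))
print('short',rect(P,(.505,-.262),.075,.034,.048))
print('bar',rect(P,(.513,-.406),.1,-.01,.03,(h[...,1]>60)&(h[...,0]<20)))
print('plate',rect(P,(.574,-.003),.15,-.01,.025,(P[...,2]>.0045)))
dark=h[...,2]<110
print('lpad',rect(P,(.562,-.043),.085,0,.03,dark&(P[...,1]<-.005)))
print('spad',rect(P,(.58,.046),.085,0,.03,dark&(P[...,1]>.01)))
c=cv2.imread('pics/top0.png')[130:275,100:440]
cv2.imwrite('pics/crop.png',cv2.resize(c,None,fx=2.35,fy=2.35,interpolation=cv2.INTER_CUBIC))
E
python3 r.py
```

```text
mid {'c': (0.5204, 0.3818), 'mean': array([0.519 , 0.3805], dtype=float32), 'LW': (122, 43), 'ang': -10.7, 'pca': np.float64(-11.7), 'n': 596, 'z': 0.0402}
long {'c': (0.5214, 0.2692), 'mean': array([0.5216, 0.2683], dtype=float32), 'LW': (180, 33), 'ang': -11.0, 'pca': np.float64(-10.9), 'n': 663, 'z': 0.0302}
short {'c': (0.5042, -0.2657), 'mean': array([ 0.504 , -0.2656], dtype=float32), 'LW': (91, 42), 'ang': -17.6, 'pca': np.float64(-17.9), 'n': 497, 'z': 0.0403}
bar {'c': (0.5228, -0.4068), 'mean': array([ 0.5222, -0.4045], dtype=float32), 'LW': (151, 43), 'ang': -17.7, 'pca': np.float64(-16.8), 'n': 733, 'z': 0.0122}
plate {'c': (0.5693, 0.0001), 'mean': array([5.678e-01, 4.000e-04], dtype=float32), 'LW': (184, 175), 'ang': 84.8, 'pca': np.float64(83.1), 'n': 3638, 'z': 0.0098}
lpad {'c': (0.5609, -0.0472), 'mean': array([ 0.5607, -0.0472], dtype=float32), 'LW': (126, 47), 'ang': -6.3, 'pca': np.float64(-6.2), 'n': 719, 'z': 0.0123}
spad {'c': (0.5718, 0.052), 'mean': array([0.5719, 0.052 ], dtype=float32), 'LW': (96, 47), 'ang': -6.1, 'pca': np.float64(-6.3), 'n': 541, 'z': 0.0123}
```

View pics/crop.png

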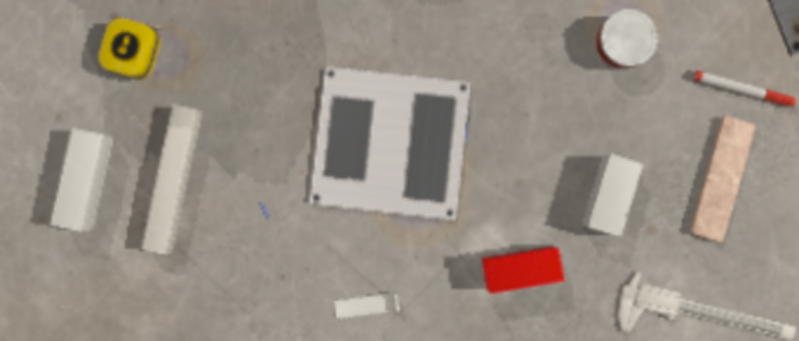

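The crop confirms the choices. The mid tube is at crop (80,180), the long slim tube at (170,180), the short white tube at (615,195) with the red one at (523,270) excluded, and the copper bar at (723,180). The rectangle sizes match the stated lengths.

```bash
cat > g.py <<'E'
import sys; from h import *
from scipy.spatial.transform import Rotation as Ro
# args: x,y,z,angle(tool y, deg) ...
s=robot.read_state(); R=Ro.from_rotvec(s['orientation']); p=s['tool_pos']
M=R.as_matrix(); print('t',round(s['t'],2),p.round(4),'yang',round(np.degrees(np.arctan2(M[1,1],M[0,1])),2),'q',s['q'].round(2),'F',s['force'].round(1),'op',round(s['opening'],4),'gf',round(s['gripper_force'],1))
for a in sys.argv[1:]:
    x,y,z,an=map(float,a.split(',')); an=np.radians(an); Y=np.array([np.cos(an),np.sin(an),0]); Z=np.array([0,0,-1.]); T=np.stack([np.cross(Y,Z),Y,Z],1)
    print(a,(R.inv().apply(np.array([x,y,z])-p)).round(4),(R.inv()*Ro.from_matrix(T)).as_rotvec().round(4))
E
python3 g.py .52,.381,.14,79 .52,.381,.022,79
```

```text
t 1.0 [0.1448 0.5823 0.2014] yang 76.03 q [ 1.24  0.13  1.49  0.    1.52 -0.09] F [-0.   0.1 -0.2] op 0.0927 gf 0.0
.52,.381,.14,79 [-0.4127 -0.1047  0.0614] [ 0.      0.     -0.0519]
.52,.381,.022,79 [-0.4127 -0.1048  0.1794] [ 0.      0.     -0.0519]
```

move_arm(
  deltas=[-0.4127,-0.1047,0.061,0,0,-0.052,1,-0.4127,-0.1047,0.061,0,0,-0.052,1,-0.4127,-0.1047,0.061,0,0,-0.052,1,-0.4127,-0.1047,0.061,0,0,-0.052,1,-0.4127,-0.1047,0.061,0,0,-0.052,1,-0.4127,-0.1047,0.061,0,0,-0.052,1,-0.4127,-0.1047,0.061,0,0,-0.052,1,-0.4127,-0.1047,0.061,0,0,-0.052,1,-0.4127,-0.1047,0.061,0,0,-0.052,1,-0.4127,-0.1047,0.061,0,0,-0.052,1,-0.4127,-0.1047,0.061,0,0,-0.052,1],
  squeeze=25,
)

```text
t: 2.38
tool_pos: [0.5192, 0.3821, 0.1408]
orientation: [0.298, 3.127, 0.001]
force: [0.1, -1.0, 0.3]
opening: 0.0931
gripper_force: 0.0
```

```bash
python3 g.py .52,.381,.022,79
```

```text
t 2.38 [0.5192 0.3821 0.1408] yang 79.11 q [ 0.55  0.28  1.43  0.    1.43 -0.83] F [ 0.1 -1.   0.3] op 0.0931 gf 0.0
.52,.381,.022,79 [-0.001  -0.0009  0.1188] [0.0005 0.0003 0.002 ]
```

move_arm(
  deltas=[0,0,0.06,0,0,0,1,0,0,0.1,0,0,0,1,0,0,0.118,0,0,0,1,0,0,0.118,0,0,0,1,0,0,0.118,0,0,0,0,0,0,0.118,0,0,0,0,0,0,0.118,0,0,0,0,0,0,0.118,0,0,0,0,0,0,0.118,0,0,0,0,0,0,0.118,0,0,0,0,0,0,0.118,0,0,0,0],
)

```text
t: 3.75
tool_pos: [0.5205, 0.3813, 0.023]
orientation: [0.301, 3.126, 0.001]
force: [-0.7, -1.5, 4.8]
opening: 0.0274
gripper_force: 2.4
```

```bash
python3 g.py .561,-.0473,.12,83.8
```

```text
t 3.75 [0.5205 0.3813 0.023 ] yang 79.01 q [ 0.55  0.39  1.52 -0.    1.23 -0.83] F [-0.7 -1.5  4.8] op 0.0274 gf 2.4
.561,-.0473,.12,83.8 [-0.1215 -0.4129 -0.0971] [ 0.0006  0.0009 -0.0836]
```

The opening is 27 mm, but the tube is 40 mm wide, so I'll look.

```bash
python3 - <<'E'
from h import *
im,d=snap('side','side1'); snap('top','top1')
a=cv2.resize(cv2.imread('pics/side1.png')[190:300,190:340],(600,440),interpolation=cv2.INTER_CUBIC)
b=cv2.resize(cv2.imread('pics/top1.png')[140:260,80:230],(600,480),interpolation=cv2.INTER_CUBIC)
cv2.imwrite('pics/c1.png',cv2.resize(np.vstack([a,b[:,:]]),None,fx=.65,fy=.65))
E
python3 g.py
```

```text
t 3.85 [0.5205 0.3812 0.023 ] yang 79.01 q [ 0.55  0.39  1.52 -0.    1.23 -0.83] F [-0.   0.6  5.6] op 0.0194 gf 2.7
```

View pics/c1.png

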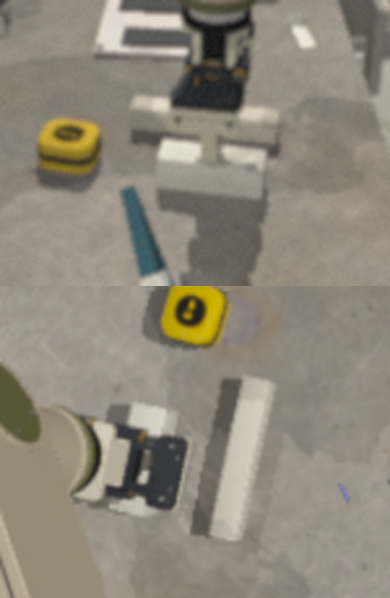

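Run:
```python
from m import *
for f,c in(('top0','top'),('top1','top'),('side0','side'),('side1','side')):
    z=np.load(f+'.npz'); P=cloud(c,z['d'])
    m=(abs(P[...,0]-.52)<.06)&(P[...,1]>.3)&(P[...,1]<.47)&(P[...,2]>.005)&(P[...,2]<.07)
    q=P[m]; print(f,len(q)); 
    for x0 in (.48,.51,.54):
        s=q[abs(q[:,0]-x0)<.012]; 
        for zz in(.01,.02,.03,.04,.05,.06):
            k=s[abs(s[:,2]-zz)<.005]
            if len(k): print(x0,zz,len(k),np.percentile(k[:,1],[2,50,98]).round(3))
```

```text
top0 732
0.48 0.01 13 [0.369 0.371 0.439]
0.48 0.02 10 [0.369 0.371 0.372]
0.48 0.03 8 [0.335 0.37  0.371]
0.48 0.04 129 [0.369 0.389 0.41 ]
0.48 0.05 1 [0.394 0.394 0.394]
0.51 0.01 11 [0.359 0.363 0.367]
0.51 0.02 9 [0.362 0.364 0.367]
0.51 0.03 15 [0.362 0.363 0.366]
0.51 0.04 110 [0.365 0.384 0.404]
0.54 0.01 14 [0.32  0.357 0.412]
0.54 0.02 9 [0.355 0.357 0.36 ]
0.54 0.03 14 [0.355 0.358 0.381]
0.54 0.04 122 [0.356 0.376 0.397]
0.54 0.05 2 [0.372 0.38  0.389]
top1 267
0.48 0.01 2 [0.301 0.317 0.333]
0.48 0.02 1 [0.33 0.33 0.33]
0.48 0.04 47 [0.371 0.391 0.411]
0.51 0.01 1 [0.332 0.332 0.332]
0.51 0.04 4 [0.372 0.372 0.374]
0.54 0.01 4 [0.324 0.343 0.354]
0.54 0.02 1 [0.355 0.355 0.355]
0.54 0.03 2 [0.354 0.354 0.354]
0.54 0.04 18 [0.354 0.363 0.371]
side0 668
0.48 0.01 23 [0.346 0.411 0.415]
0.48 0.02 24 [0.349 0.411 0.416]
0.48 0.03 26 [0.401 0.412 0.415]
0.48 0.04 66 [0.373 0.394 0.414]
0.51 0.01 24 [0.403 0.406 0.409]
0.51 0.02 19 [0.401 0.405 0.411]
0.51 0.03 26 [0.399 0.405 0.409]
0.51 0.04 69 [0.367 0.389 0.408]
0.54 0.01 23 [0.395 0.398 0.402]
0.54 0.02 20 [0.395 0.399 0.403]
0.54 0.03 25 [0.361 0.399 0.404]
0.54 0.04 67 [0.36  0.382 0.402]
side1 675
0.48 0.01 21 [0.407 0.411 0.416]
0.48 0.02 28 [0.319 0.411 0.416]
0.48 0.03 28 [0.391 0.41  0.416]
0.48 0.04 66 [0.371 0.394 0.414]
0.51 0.01 21 [0.4   0.404 0.418]
0.51 0.02 24 [0.397 0.403 0.409]
0.51 0.03 21 [0.4   0.405 0.41 ]
0.51 0.04 50 [0.369 0.393 0.409]
0.51 0.05 9 [0.362 0.373 0.414]
0.51 0.06 6 [0.408 0.412 0.415]
0.54 0.01 20 [0.393 0.398 0.403]
0.54 0.02 20 [0.397 0.399 0.402]
0.54 0.03 24 [0.395 0.399 0.404]
0.54 0.04 59 [0.358 0.382 0.404]
0.54 0.05 5 [0.409 0.41  0.411]
0.54 0.06 7 [0.407 0.412 0.414]
```

Run:
```python
from m import *
for f,c in(('top1','top'),('side1','side')):
    z=np.load(f+'.npz'); P=cloud(c,z['d'])
    for zz in np.arange(.045,.2,.01):
        m=(abs(P[...,0]-.52)<.12)&(abs(P[...,1]-.38)<.13)&(abs(P[...,2]-zz)<.005)
        q=P[m]
        if len(q)>2: print(f,zz.round(3),len(q),'x',np.percentile(q[:,0],[2,50,98]).round(3),'y',np.percentile(q[:,1],[2,50,98]).round(3))
im=cv2.imread('pics/side1.png')[205:275,235:305]
cv2.imwrite('pics/c2.png',cv2.resize(im,(600,600),interpolation=cv2.INTER_CUBIC))
```

```text
top1 0.045 126 x [0.463 0.555 0.58 ] y [0.352 0.375 0.408]
top1 0.075 6 x [0.509 0.517 0.525] y [0.353 0.354 0.356]
top1 0.085 9 x [0.509 0.516 0.524] y [0.352 0.353 0.356]
top1 0.125 24 x [0.473 0.507 0.553] y [0.29  0.301 0.368]
top1 0.135 26 x [0.485 0.513 0.551] y [0.29  0.339 0.367]
top1 0.145 138 x [0.48  0.539 0.559] y [0.296 0.347 0.389]
top1 0.155 41 x [0.475 0.508 0.549] y [0.284 0.331 0.372]
top1 0.165 453 x [0.473 0.508 0.538] y [0.284 0.307 0.342]
top1 0.175 53 x [0.484 0.515 0.538] y [0.287 0.339 0.349]
top1 0.185 31 x [0.496 0.513 0.531] y [0.336 0.34  0.345]
top1 0.195 30 x [0.496 0.514 0.532] y [0.336 0.341 0.344]
side1 0.045 54 x [0.466 0.512 0.575] y [0.36  0.397 0.415]
side1 0.055 22 x [0.511 0.525 0.534] y [0.37  0.41  0.414]
side1 0.065 20 x [0.517 0.525 0.533] y [0.408 0.412 0.415]
side1 0.075 21 x [0.518 0.526 0.534] y [0.408 0.412 0.416]
side1 0.085 10 x [0.518 0.525 0.535] y [0.412 0.413 0.417]
side1 0.125 73 x [0.475 0.531 0.57 ] y [0.305 0.465 0.474]
side1 0.135 130 x [0.474 0.524 0.57 ] y [0.308 0.463 0.475]
side1 0.145 190 x [0.474 0.518 0.566] y [0.309 0.405 0.477]
side1 0.155 109 x [0.479 0.529 0.571] y [0.322 0.47  0.481]
side1 0.165 338 x [0.475 0.531 0.569] y [0.319 0.453 0.48 ]
side1 0.175 56 x [0.496 0.52  0.544] y [0.375 0.395 0.403]
side1 0.185 50 x [0.496 0.521 0.542] y [0.377 0.395 0.405]
side1 0.195 50 x [0.5   0.517 0.542] y [0.389 0.395 0.405]
```

View pics/c2.png

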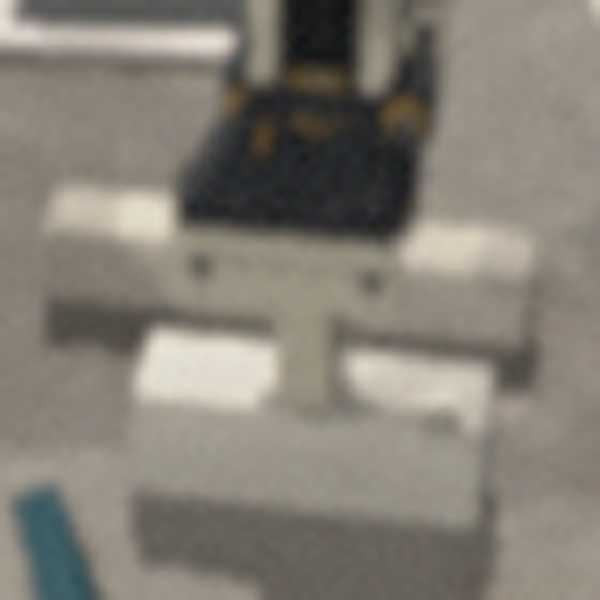

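The finger tips end at about z 0.045, on top of the tube, although the reading says they should be at 0.012. So either the z reading is biased or the fingers slipped up. I'll lift, open and measure the tips in free air.

move_arm(
  deltas=[0,0,-0.05,0,0,0,0.2,0,0,-0.1,0,0,0,1,0,0,-0.1,0,0,0,1,0,0,-0.1,0,0,0,1,0,0,-0.1,0,0,0,1,0,0,-0.1,0,0,0,1,0,0,-0.1,0,0,0,1,0,0,-0.1,0,0,0,1],
)

```text
t: 4.85
tool_pos: [0.5199, 0.381, 0.122]
orientation: [-0.301, -3.127, 0.0]
force: [-0.1, -0.2, 0.4]
opening: 0.0838
gripper_force: 0.0
```

```bash
python3 - <<'E'
from m import *
for c in('top','side'):
    f=c+'2'; im,d=snap(c,f); P=cloud(c,d)
    for zz in np.arange(.075,.28,.01):
        m=(abs(P[...,0]-.52)<.03)&(abs(P[...,1]-.38)<.08)&(abs(P[...,2]-zz)<.005)
        q=P[m]
        if len(q)>2: print(f,zz.round(3),len(q),'x',np.percentile(q[:,0],[2,50,98]).round(3),'y',np.percentile(q[:,1],[2,50,98]).round(3))
P=cloud('side',d); z=P[(abs(P[...,0]-.52)<.02)&(abs(P[...,1]-.44)<.03)&(P[...,2]>.06)][:,2]; print('tip z',np.sort(z)[:12].round(4))
print(rect(cloud('top',np.load('top2.npz')['d']),(.523,.383),.09,.033,.048))
E
python3 g.py
```

```text
top2 0.235 16 x [0.538 0.544 0.549] y [0.306 0.352 0.365]
top2 0.245 142 x [0.491 0.526 0.546] y [0.314 0.332 0.37 ]
top2 0.255 13 x [0.498 0.521 0.542] y [0.319 0.335 0.346]
top2 0.265 285 x [0.492 0.512 0.538] y [0.301 0.315 0.343]
top2 0.275 54 x [0.492 0.517 0.536] y [0.321 0.341 0.349]
side2 0.135 5 x [0.506 0.511 0.534] y [0.337 0.339 0.432]
side2 0.145 22 x [0.503 0.521 0.538] y [0.336 0.435 0.441]
side2 0.155 21 x [0.521 0.53  0.538] y [0.436 0.438 0.443]
side2 0.165 19 x [0.522 0.53  0.538] y [0.434 0.44  0.445]
side2 0.175 22 x [0.522 0.531 0.539] y [0.437 0.442 0.446]
side2 0.185 19 x [0.523 0.531 0.539] y [0.439 0.443 0.447]
side2 0.195 25 x [0.523 0.531 0.539] y [0.439 0.442 0.446]
side2 0.205 20 x [0.512 0.532 0.54 ] y [0.339 0.443 0.447]
side2 0.215 12 x [0.505 0.512 0.52 ] y [0.334 0.338 0.339]
side2 0.225 4 x [0.492 0.497 0.543] y [0.333 0.389 0.457]
side2 0.235 28 x [0.49  0.496 0.546] y [0.329 0.379 0.45 ]
side2 0.245 27 x [0.491 0.525 0.546] y [0.303 0.373 0.444]
side2 0.255 34 x [0.494 0.525 0.54 ] y [0.309 0.402 0.416]
side2 0.265 158 x [0.492 0.525 0.549] y [0.356 0.409 0.458]
side2 0.275 64 x [0.493 0.517 0.543] y [0.358 0.395 0.408]
tip z [0.139  0.1398 0.1405 0.1427 0.1427 0.1435 0.1447 0.1448 0.1477 0.1485
 0.1486 0.149 ]
{'c': (0.5199, 0.3794), 'mean': array([0.5428, 0.3684], dtype=float32), 'LW': (122, 39), 'ang': -10.9, 'pca': np.float64(1.5), 'n': 224, 'z': 0.04}
t 4.95 [0.52   0.381  0.1223] yang 79.01 q [ 0.55  0.3   1.44  0.    1.4  -0.83] F [ 0.2 -0.2 -0.1] op 0.0907 gf 0.0
```

```bash
python3 -c "
from plant import robot
print(robot.tips_ahead,robot.read_state()['tool_pos'])"; python3 g.py
```

```text
0.011 [0.52004209 0.38103631 0.12228627]
t 4.95 [0.52   0.381  0.1223] yang 79.01 q [ 0.55  0.3   1.44  0.    1.4  -0.83] F [ 0.2 -0.2 -0.1] op 0.0907 gf 0.0
```

Tips seen at z≈0.139 when the reading implies 0.111, and contact with the 40 mm tube top agrees. The true tool is about 28 mm higher than reported, and x and y agree. I'll compensate for this and check the forces.

move_arm(
  deltas=[0,0,0.06,0,0,0,1,0,0,0.1,0,0,0,1,0,0,0.12,0,0,0,1,0,0,0.127,0,0,0,1,0,0,0.127,0,0,0,1,0,0,0.127,0,0,0,0,0,0,0.127,0,0,0,0,0,0,0.127,0,0,0,0,0,0,0.127,0,0,0,0,0,0,0.127,0,0,0,0,0,0,0.127,0,0,0,0,0,0,0.127,0,0,0,0],
)

```text
t: 6.45
tool_pos: [0.52, 0.381, -0.0047]
orientation: [-0.301, -3.127, 0.0]
force: [0.6, 0.6, 0.5]
opening: 0.0398
gripper_force: 24.9
```

```bash
python3 g.py .561,-.0473,.12,83.8
```

```text
t 6.45 [ 0.52    0.381  -0.0047] yang 79.01 q [ 0.55  0.43  1.53 -0.    1.19 -0.83] F [0.6 0.6 0.5] op 0.0398 gf 24.9
.561,-.0473,.12,83.8 [-0.1219 -0.4127 -0.1247] [-0.0001 -0.0001 -0.0835]
```

move_arm(
  deltas=[0,0,-0.06,0,0,0,0,0,0,-0.1,0,0,0,0,-0.1219,-0.4127,-0.125,0,0,-0.0835,0,-0.1219,-0.4127,-0.125,0,0,-0.0835,0,-0.1219,-0.4127,-0.125,0,0,-0.0835,0,-0.1219,-0.4127,-0.125,0,0,-0.0835,0,-0.1219,-0.4127,-0.125,0,0,-0.0835,0,-0.1219,-0.4127,-0.125,0,0,-0.0835,0,-0.1219,-0.4127,-0.125,0,0,-0.0835,0,-0.1219,-0.4127,-0.125,0,0,-0.0835,0,-0.1219,-0.4127,-0.125,0,0,-0.0835,0,-0.1219,-0.4127,-0.125,0,0,-0.0835,0],
)

```text
t: 7.95
tool_pos: [0.5607, -0.046, 0.12]
orientation: [-0.168, -3.136, -0.001]
force: [0.2, 0.6, -1.1]
opening: 0.04
gripper_force: 24.9
```

```bash
python3 - <<'E'
from m import *
im,d=snap('side','side3'); P=cloud('side',d)
# tube in hand: near (+y) face / bottom edge
m=(abs(P[...,0]-.561)<.07)&(abs(P[...,1]+.047)<.05)&(P[...,2]>.06)
for x in (.52,.54,.58,.6):
    q=P[m&(abs(P[...,0]-x)<.008)]; print(x,np.percentile(q[:,2],[0,3,10,50]).round(4),'y',np.percentile(q[q[:,2]<.15][:,1],[5,50,95]).round(3))
E
python3 g.py .561,-.0473,.008,83.8
```

```text
0.52 [0.1243 0.129  0.1397 0.3407] y [-0.024 -0.02  -0.014]
0.54 [0.1239 0.1316 0.1545 0.3537] y [-0.026 -0.022 -0.016]
0.58 [0.1214 0.134  0.1575 0.3515] y [-0.03  -0.026 -0.023]
0.6 [0.126  0.1311 0.1445 0.358 ] y [-0.036 -0.03  -0.025]
t 8.0 [ 0.5608 -0.0459  0.1201] yang 83.9 q [-0.17  0.08  1.69  0.    1.37 -1.64] F [-0.6  0.1 -1.6] op 0.0398 gf 24.9
.561,-.0473,.008,83.8 [-0.0004 -0.0014  0.1121] [ 0.0002 -0.0005  0.0018]
```

move_arm(
  deltas=[0,0,0.06,0,0,0,0,0,0,0.095,0,0,0,0,0,0,0.105,0,0,0,0,0,0,0.112,0,0,0,0,0,0,0.112,0,0,0,0,0,0,0.112,0,0,0,0],
)

```text
t: 8.75
tool_pos: [0.5624, -0.0475, 0.01]
orientation: [0.17, 3.134, -0.0]
force: [0.6, 0.6, -1.1]
opening: 0.0398
gripper_force: 24.9
```

```bash
python3 g.py
```

```text
t 8.75 [ 0.5624 -0.0475  0.01  ] yang 83.8 q [-0.18  0.21  1.77  0.    1.16 -1.64] F [ 0.6  0.6 -1.1] op 0.0398 gf 24.9
```

move_arm(
  deltas=[0,0,0.001,0,0,0,0,0,0,0.001,0,0,0,0,0,0,0.001,0,0,0,1,0,0,0.001,0,0,0,1,0,0,0.001,0,0,0,1,0,0,0.001,0,0,0,1,0,0,0.001,0,0,0,1,0,0,-0.05,0,0,0,1,0,0,-0.1,0,0,0,1,0,0,-0.13,0,0,0,1,0,0,-0.13,0,0,0,1,0,0,-0.13,0,0,0,1],
)

```text
t: 10.25
tool_pos: [0.5604, -0.0472, 0.1371]
orientation: [-0.17, -3.136, -0.0]
force: [-0.8, -0.1, 0.4]
opening: 0.093
gripper_force: 0.0
```

```bash
python3 g.py .504,-.2655,.13,72.3
```

```text
t 10.25 [ 0.5604 -0.0472  0.1371] yang 83.79 q [-0.18  0.07  1.67 -0.    1.4  -1.64] F [-0.8 -0.1  0.4] op 0.093 gf 0.0
.504,-.2655,.13,72.3 [ 0.0325 -0.2231  0.0071] [-1.000e-04 -1.400e-03  2.006e-01]
```

move_arm(
  deltas=[0.0325,-0.223,0.007,0,0,0.2,1,0.0325,-0.223,0.007,0,0,0.2,1,0.0325,-0.223,0.007,0,0,0.2,1,0.0325,-0.223,0.007,0,0,0.2,1,0.0325,-0.223,0.007,0,0,0.2,1,0.0325,-0.223,0.007,0,0,0.2,1,0.0325,-0.223,0.007,0,0,0.2,1,0.0325,-0.223,0.007,0,0,0.2,1],
)

```text
t: 11.25
tool_pos: [0.505, -0.2644, 0.1312]
orientation: [-0.48, -3.105, -0.0]
force: [0.8, 0.0, 0.4]
opening: 0.0933
gripper_force: 0.0
```

```bash
python3 - <<'E'
from m import *
im,d=snap('side','side4'); P=cloud('side',d)
m=(np.hypot(P[...,0]-.524,P[...,1]+.205)<.035)&(P[...,2]>.06)
q=P[m]; print('tipz',np.sort(q[:,2])[:12].round(4),q[q[:,2]<.19][:,:2].mean(0))
im,d=snap('top','top4'); P=cloud('top',d)
h=cv2.cvtColor(im,cv2.COLOR_RGB2HSV)
print('mid',rect(P,(.561,-.047),.09,.045,.06)); print('short',rect(P,(.504,-.2655),.075,.034,.048))
print('bar',rect(P,(.513,-.406),.1,-.01,.03,(h[...,1]>60)&(h[...,0]<20)))
E
python3 g.py .504,-.2655,-.006,72.3
```

```text
tipz [0.1447 0.1468 0.1468 0.1507 0.1519 0.1526 0.154  0.1558 0.1564 0.1576
 0.1578 0.16  ] [ 0.52235654 -0.20641468]
mid {'c': (0.5613, -0.0485), 'mean': array([ 0.5612, -0.0484], dtype=float32), 'LW': (120, 40), 'ang': -7.1, 'pca': np.float64(-7.2), 'n': 630, 'z': 0.0522}
short {'c': (0.4738, -0.256), 'mean': array([ 0.4717, -0.2567], dtype=float32), 'LW': (42, 27), 'ang': 71.6, 'pca': np.float64(80.6), 'n': 128, 'z': 0.0404}
t 11.35 [ 0.505  -0.2648  0.1314] yang 72.41 q [-0.57  0.09  1.66  0.    1.39 -1.84] F [-0.   0.5  0.7] op 0.0932 gf 0.0
.504,-.2655,-.006,72.3 [ 0.0007 -0.001   0.1374] [0.     0.0001 0.0019]Traceback (most recent call last):
  File "<stdin>", line 8, in <module>
  File "m.py", line 7, in rect
    k=1+np.argmax(st[1:,4]); m=lab==k
        ~~~~~~~~~^^^^^^^^^^
    return _wrapfunc(a, 'argmax', axis=axis, out=out, **kwds)
    return bound(*args, **kwds)
ValueError: attempt to get argmax of an empty sequence
```

move_arm(
  deltas=[0,0,0.06,0,0,0,1,0,0,0.11,0,0,0,1,0,0,0.13,0,0,0,1,0,0,0.136,0,0,0,1,0,0,0.136,0,0,0,1,0,0,0.136,0,0,0,0,0,0,0.136,0,0,0,0,0,0,0.136,0,0,0,0,0,0,0.136,0,0,0,0,0,0,0.136,0,0,0,0,0,0,0.136,0,0,0,0,0,0,0.136,0,0,0,0],
)

```text
t: 12.85
tool_pos: [0.5046, -0.2655, -0.0047]
orientation: [-0.482, -3.104, -0.0]
force: [0.1, 0.9, 0.1]
opening: 0.04
gripper_force: 25.0
```

```bash
python3 g.py .504,-.2655,.13,72.3 .572,.052,.13,83.8
```

```text
t 12.85 [ 0.5046 -0.2655 -0.0047] yang 72.33 q [-0.57  0.25  1.75 -0.    1.14 -1.84] F [0.1 0.9 0.1] op 0.04 gf 25.0
.504,-.2655,.13,72.3 [ 0.0006 -0.0002 -0.1347] [ 0.     -0.0001  0.0006]
.572,.052,.13,83.8 [ 0.0321  0.323  -0.1347] [ 0.000e+00 -1.000e-04 -2.001e-01]
```

move_arm(
  deltas=[0,0,-0.06,0,0,0,0,0,0,-0.12,0,0,0,0,0.0321,0.323,-0.135,0,0,-0.2,0,0.0321,0.323,-0.135,0,0,-0.2,0,0.0321,0.323,-0.135,0,0,-0.2,0,0.0321,0.323,-0.135,0,0,-0.2,0,0.0321,0.323,-0.135,0,0,-0.2,0,0.0321,0.323,-0.135,0,0,-0.2,0,0.0321,0.323,-0.135,0,0,-0.2,0,0.0321,0.323,-0.135,0,0,-0.2,0,0.0321,0.323,-0.135,0,0,-0.2,0,0.0321,0.323,-0.135,0,0,-0.2,0],
)

```text
t: 14.35
tool_pos: [0.572, 0.0509, 0.1303]
orientation: [-0.173, -3.137, 0.0]
force: [0.2, -0.2, -0.5]
opening: 0.0397
gripper_force: 25.0
```

move_arm(
  deltas=[0,0,0.06,0,0,0,0,0,0,0.105,0,0,0,0,0,0,0.117,0,0,0,0,0,0,0.1225,0,0,0,0,0,0,0.1225,0,0,0,0,0,0,0.1225,0,0,0,0],
)

```text
t: 15.1
tool_pos: [0.5737, 0.052, 0.0099]
orientation: [0.17, 3.134, 0.0]
force: [0.0, 0.8, -0.4]
opening: 0.0396
gripper_force: 25.0
```

```bash
python3 g.py .572,.052,.0075,83.8
```

```text
t 15.1 [0.5737 0.052  0.0099] yang 83.79 q [ 0.    0.24  1.73 -0.    1.17 -1.46] F [ 0.   0.8 -0.4] op 0.0396 gf 25.0
.572,.052,.0075,83.8 [ 0.0017 -0.0002  0.0024] [ 0.0003  0.0033 -0.0001]
```

Settle, release, then rise.

move_arm(
  deltas=[0,0,0.001,0,0,0,0,0,0,0.001,0,0,0,0,0,0,0.001,0,0,0,1,0,0,0.001,0,0,0,1,0,0,0.001,0,0,0,1,0,0,0.001,0,0,0,1,0,0,0.001,0,0,0,1,0,0,-0.05,0,0,0,1,0,0,-0.1,0,0,0,1,0,0,-0.13,0,0,0,1,0,0,-0.13,0,0,0,1,0,0,-0.13,0,0,0,1],
)

```text
t: 16.6
tool_pos: [0.5714, 0.052, 0.1366]
orientation: [-0.17, -3.136, 0.0]
force: [0.6, 0.2, -1.0]
opening: 0.0928
gripper_force: 0.0
```

```bash
python3 g.py .5225,-.405,.13,72.8
```

```text
t 16.6 [0.5714 0.052  0.1366] yang 83.8 q [ 0.    0.1   1.64 -0.    1.4  -1.46] F [ 0.6  0.2 -1. ] op 0.0928 gf 0.0
.5225,-.405,.13,72.8 [-0.0008 -0.4596  0.0067] [-0.0003 -0.0014  0.1919]
```

move_arm(
  deltas=[-0.0008,-0.46,0.007,0,0,0.192,1,-0.0008,-0.46,0.007,0,0,0.192,1,-0.0008,-0.46,0.007,0,0,0.192,1,-0.0008,-0.46,0.007,0,0,0.192,1,-0.0008,-0.46,0.007,0,0,0.192,1,-0.0008,-0.46,0.007,0,0,0.192,1,-0.0008,-0.46,0.007,0,0,0.192,1,-0.0008,-0.46,0.007,0,0,0.192,1,-0.0008,-0.46,0.007,0,0,0.192,1,-0.0008,-0.46,0.007,0,0,0.192,1,-0.0008,-0.46,0.007,0,0,0.192,1,-0.0008,-0.46,0.007,0,0,0.192,1],
)

```text
t: 18.1
tool_pos: [0.5237, -0.4042, 0.1311]
orientation: [0.467, 3.106, 0.0]
force: [-0.1, 0.5, -0.1]
opening: 0.0933
gripper_force: 0.0
```

```bash
python3 - <<'E'
from m import *
im,d=snap('top','top5'); P=cloud('top',d)
print('mid',rect(P,(.561,-.047),.09,.045,.06)); print('short',rect(P,(.572,.052),.075,.045,.06))
im,d=snap('side','side5'); P=cloud('side',d)
m=(np.hypot(P[...,0]-.541,P[...,1]+.345)<.035)&(P[...,2]>.06)
q=P[m]; print('tipz',np.sort(q[:,2])[:12].round(4),q[q[:,2]<.19][:,:2].mean(0))
E
python3 g.py .5225,-.405,-.013,72.8
```

```text
mid {'c': (0.5614, -0.0485), 'mean': array([ 0.5611, -0.0484], dtype=float32), 'LW': (120, 40), 'ang': -7.1, 'pca': np.float64(-7.2), 'n': 634, 'z': 0.0523}
short {'c': (0.5728, 0.0508), 'mean': array([0.5728, 0.0506], dtype=float32), 'LW': (90, 40), 'ang': -6.2, 'pca': np.float64(-6.4), 'n': 475, 'z': 0.0524}
tipz [0.1465 0.1496 0.15   0.151  0.1554 0.1555 0.1558 0.1587 0.16   0.1601
 0.1602 0.1604] [ 0.54116251 -0.34449183]
t 18.2 [ 0.5236 -0.4047  0.1312] yang 72.85 q [-0.74  0.33  1.38  0.    1.43 -2.01] F [0.3 0.1 0.4] op 0.093 gf 0.0
.5225,-.405,-.013,72.8 [ 0.001  -0.0006  0.1442] [-0.0001  0.0004  0.0009]
```

move_arm(
  deltas=[0,0,0.06,0,0,0,1,0,0,0.11,0,0,0,1,0,0,0.133,0,0,0,1,0,0,0.139,0,0,0,1,0,0,0.142,0,0,0,1,0,0,0.145,0,0,0,1,0,0,0.145,0,0,0,1,0,0,0.145,0,0,0,1],
  squeeze=60,
)

```text
t: 19.2
tool_pos: [0.5235, -0.4057, -0.0133]
orientation: [0.47, 3.105, -0.001]
force: [-0.8, -0.0, -0.1]
opening: 0.0931
gripper_force: 0.0
```

```bash
python3 g.py
```

```text
t 19.2 [ 0.5235 -0.4057 -0.0133] yang 72.79 q [-0.74  0.48  1.48  0.    1.19 -2.01] F [-0.8 -0.  -0.1] op 0.0931 gf 0.0
```

Clear of the table; close and do a small lift.

move_arm(
  deltas=[0,0,0,0,0,0,0,0,0,0,0,0,0,0,0,0,0,0,0,0,0,0,0,0,0,0,0,0,0,0,0,0,0,0,0,0,0,0,0,0,0,0,0,0,0,0,0,0,0,0,0,0,0,0,0,0,0,0,-0.02,0,0,0,0,0,0,-0.05,0,0,0,0,0,0,-0.05,0,0,0,0],
)

```text
t: 20.58
tool_pos: [0.5252, -0.4071, 0.0397]
orientation: [0.469, 3.101, -0.005]
force: [0.6, 0.4, -5.3]
opening: 0.0392
gripper_force: 60.0
```

```bash
python3 g.py .5665,.0015,.14,-6.2
```

```text
t 20.57 [ 0.5252 -0.4071  0.0397] yang 72.8 q [-0.74  0.42  1.45  0.    1.27 -2.01] F [ 0.6  0.4 -5.3] op 0.0392 gf 60.0
.5665,.0015,.14,-6.2 [ 0.0808  0.4023 -0.1017] [0.0018 0.0063 1.3788]
```

move_arm(
  deltas=[0,0,-0.06,0,0,0,0,0,0,-0.1,0,0,0,0,0.08,0.402,-0.102,0,0,1.379,0,0.08,0.402,-0.102,0,0,1.379,0,0.08,0.402,-0.102,0,0,1.379,0,0.08,0.402,-0.102,0,0,1.379,0,0.08,0.402,-0.102,0,0,1.379,0,0.08,0.402,-0.102,0,0,1.379,0,0.08,0.402,-0.102,0,0,1.379,0,0.08,0.402,-0.102,0,0,1.379,0,0.08,0.402,-0.102,0,0,1.379,0,0.08,0.402,-0.102,0,0,1.379,0],
)

```text
t: 22.08
tool_pos: [0.5652, 0.0018, 0.1371]
orientation: [-2.336, -2.1, 0.001]
force: [0.4, -0.2, -4.5]
opening: 0.0391
gripper_force: 60.0
```

move_arm(
  deltas=[0,0,0,0,0,0,0,0,0,0,0,0,0,0,0,0,0,0,0,0,0],
)

```text
t: 22.45
tool_pos: [0.5657, 0.0019, 0.1379]
orientation: [2.339, 2.097, 0.0]
force: [-0.5, 0.2, -6.5]
opening: 0.0391
gripper_force: 60.0
```

```bash
python3 - <<'E'
from m import *
for c in('top','side'):
    im,d=snap(c,c+'6'); P=cloud(c,d); h=cv2.cvtColor(im,cv2.COLOR_RGB2HSV)
    m=(abs(P[...,0]-.566)<.05)&(abs(P[...,1])<.1)&(P[...,2]>.10)&(P[...,2]<.19)&(h[...,1]>60)&(h[...,0]<20)
    q=P[m]; print(c,len(q),q.min(0).round(3),q.max(0).round(3),np.median(q,0).round(3))
    for y in(-.06,-.04,.04,.06):
        k=q[abs(q[:,1]-y)<.01]
        if len(k)>3: print(y,len(k),'x',np.percentile(k[:,0],[3,97]).round(3),'z',np.percentile(k[:,2],[3,50,97]).round(3))
im=cv2.imread('pics/side6.png')[130:250,180:330]
cv2.imwrite('pics/c6.png',cv2.resize(im,(750,600),interpolation=cv2.INTER_CUBIC))
E
python3 g.py .5665,.0015,.14,-6.2
```

```text
t 22.5 [0.5656 0.002  0.1379] yang -6.22 q [-0.09  0.08  1.66  0.    1.4   0.02] F [ 0.6  0.7 -5.9] op 0.0394 gf 60.0
.5665,.0015,.14,-6.2 [-0.0004  0.0009 -0.0021] [ 0.     -0.     -0.0004]Traceback (most recent call last):
  File "<stdin>", line 5, in <module>
    return umr_minimum(a, axis, None, out, keepdims, initial, where)
ValueError: zero-size array to reduction operation minimum which has no identity
```

Run:
```python
from m import *
im,d=snap('side','side6'); P=cloud('side',d)
m=(abs(P[...,0]-.566)<.05)&(abs(P[...,1])<.1)&(P[...,2]>.10)&(P[...,2]<.19)
q=P[m]; print(len(q))
for y in np.arange(-.09,.1,.02):
    k=q[(abs(q[:,1]-y)<.01)&(q[:,2]<.165)]
    if len(k)>3: print(y.round(2),len(k),'x',np.percentile(k[:,0],[3,97]).round(3),'y',k[:,1].max().round(3),'z',np.percentile(k[:,2],[3,50,97]).round(3))
im=cv2.imread('pics/side6.png')[130:250,180:330]
cv2.imwrite('pics/c6.png',cv2.resize(im,(750,600),interpolation=cv2.INTER_CUBIC))
```

```text
297
-0.07 10 x [0.548 0.576] y -0.061 z [0.16  0.161 0.164]
-0.05 17 x [0.548 0.577] y -0.043 z [0.16  0.161 0.164]
-0.03 22 x [0.548 0.581] y -0.021 z [0.159 0.162 0.164]
-0.01 22 x [0.549 0.583] y -0.0 z [0.159 0.162 0.164]
0.01 40 x [0.539 0.596] y 0.02 z [0.154 0.162 0.165]
0.03 27 x [0.55  0.586] y 0.04 z [0.159 0.162 0.164]
0.05 29 x [0.551 0.589] y 0.059 z [0.157 0.162 0.164]
0.07 54 x [0.556 0.593] y 0.08 z [0.151 0.159 0.164]
```

View pics/c6.png

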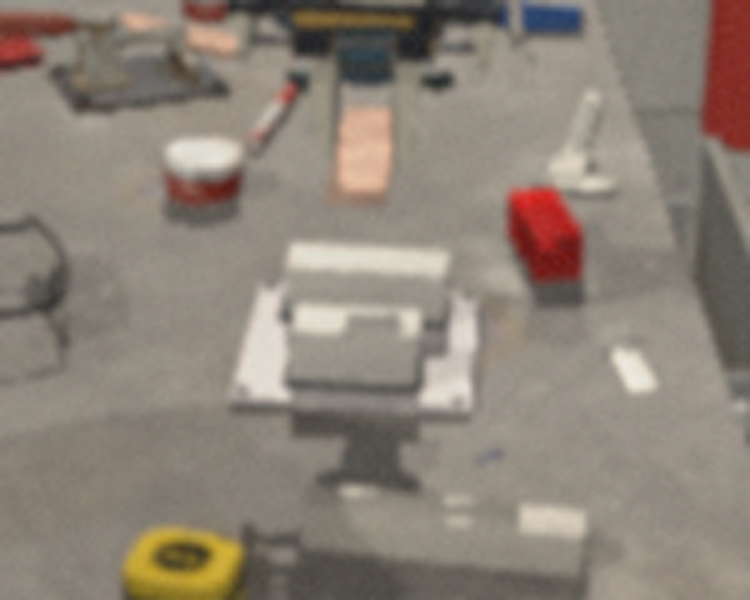

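The side view shows the bar level in the gripper at (365,150). Both tubes lie on their pads, at (365,275) and (355,345).

move_arm(
  deltas=[0,0.001,0.05,0,0,0,0,0,0.001,0.08,0,0,0,0,0,0.001,0.092,0,0,0,0,0,0.001,0.097,0,0,0,0,0,0.001,0.097,0,0,0,0,0,0.001,0.097,0,0,0,0,0,0.001,0.097,0,0,0,0],
)

```text
t: 23.42
tool_pos: [0.5674, 0.0021, 0.042]
orientation: [2.338, 2.097, 0.002]
force: [0.1, -0.1, -5.2]
opening: 0.0394
gripper_force: 60.0
```

```bash
python3 g.py .5665,.0018,.0387,-6.2
```

```text
t 23.43 [0.5674 0.0021 0.042 ] yang -6.22 q [-0.09  0.18  1.74 -0.    1.22  0.02] F [ 0.1 -0.1 -5.2] op 0.0394 gf 60.0
.5665,.0018,.0387,-6.2 [-0.0004 -0.0009  0.0033] [ 0.0018 -0.     -0.0003]
```

move_arm(
  deltas=[0,0,0.001,0,0,0,0,0,0,0.002,0,0,0,0,0,0,0.003,0,0,0,0,0,0,0.003,0,0,0,0],
)

```text
t: 23.92
tool_pos: [0.5666, 0.0022, 0.0378]
orientation: [-2.339, -2.098, 0.0]
force: [-1.0, 0.4, -5.0]
opening: 0.0392
gripper_force: 60.0
```

```bash
python3 g.py
```

```text
t 23.93 [0.5666 0.0022 0.0378] yang -6.22 q [-0.09  0.18  1.74 -0.    1.22  0.02] F [-1.   0.4 -5. ] op 0.0392 gf 60.0
```

move_arm(
  deltas=[0,0,0.001,0,0,0,0,0,0,0.0015,0,0,0,0,0,0,0.0015,0,0,0,0],
)

```text
t: 24.3
tool_pos: [0.5666, 0.0022, 0.0378]
orientation: [-2.338, -2.098, 0.0]
force: [-7.7, 0.5, 9.0]
opening: 0.0391
gripper_force: 60.0
```

```bash
python3 - <<'E'
from m import *
im,d=snap('side','side7'); P=cloud('side',d); m=robot.camera_model('side')
q=P[(abs(P[...,0]-.572)<.02)&(P[...,1]>.03)&(P[...,1]<.095)&(P[...,2]>.04)&(P[...,2]<.075)]
for y in np.arange(.032,.095,.005):
    k=q[abs(q[:,1]-y)<.0025]; 
    if len(k): print(y.round(3),len(k),np.percentile(k[:,2],[5,50,95]).round(4))
im=cv2.imread('pics/side7.png')[160:220,215:290]
cv2.imwrite('pics/c7.png',cv2.resize(im,(750,600),interpolation=cv2.INTER_CUBIC))
E
python3 g.py
```

```text
0.032 6 [0.0596 0.0631 0.0634]
0.037 12 [0.0607 0.0616 0.0651]
0.042 4 [0.0594 0.0604 0.0637]
0.047 6 [0.0612 0.0623 0.063 ]
0.052 7 [0.0607 0.0618 0.0652]
0.057 8 [0.0593 0.0617 0.0642]
0.062 6 [0.0597 0.0622 0.0645]
0.067 10 [0.0508 0.0607 0.0642]
0.072 19 [0.0427 0.0502 0.0633]
0.077 36 [0.0408 0.0519 0.0623]
0.082 10 [0.0491 0.0603 0.0639]
t 24.35 [0.5666 0.0022 0.0377] yang -6.21 q [-0.09  0.18  1.74 -0.    1.22  0.02] F [-8.6 -0.1  9.1] op 0.0392 gf 60.0
```

View pics/c7.png

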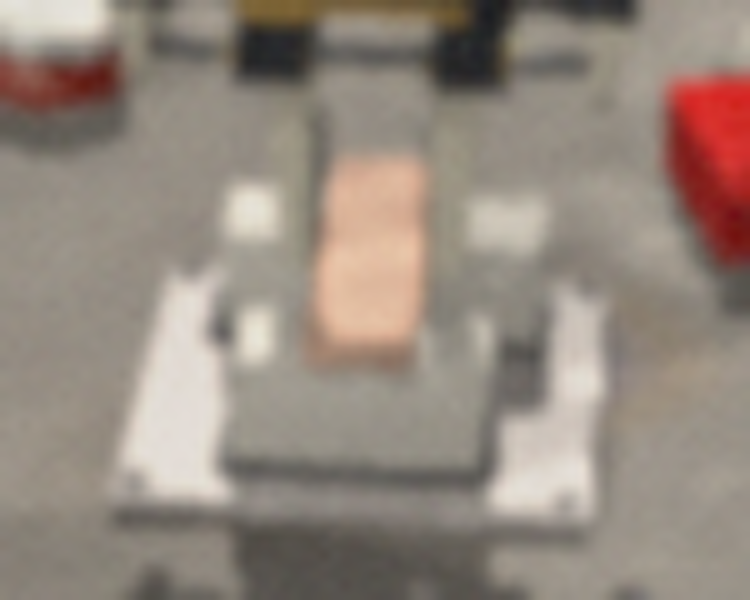

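The bar is seated across both tubes and the contact force now points up. Release and lift.

move_arm(
  deltas=[0,0,-0.001,0,0,0,1,0,0,-0.001,0,0,0,1,0,0,-0.001,0,0,0,1,0,0,-0.001,0,0,0,1,0,0,-0.001,0,0,0,1,0,0,-0.001,0,0,0,1,0,0,-0.05,0,0,0,1,0,0,-0.1,0,0,0,1,0,0,-0.1,0,0,0,1,0,0,-0.1,0,0,0,1],
  squeeze=40,
)

```text
t: 25.6
tool_pos: [0.5665, 0.0022, 0.136]
orientation: [-2.339, -2.098, 0.0]
force: [-0.4, -0.4, -0.8]
opening: 0.0931
gripper_force: 0.0
```

```bash
python3 g.py .5215,.2687,.13,79
```

```text
t 25.6 [0.5665 0.0022 0.136 ] yang -6.22 q [-0.09  0.08  1.66  0.    1.4   0.02] F [-0.4 -0.4 -0.8] op 0.0931 gf 0.0
.5215,.2687,.13,79 [ 0.2601 -0.0736  0.006 ] [-0.     -0.     -1.4873]
```

move_arm(
  deltas=[0.26,-0.0736,0.006,0,0,-1.487,1,0.26,-0.0736,0.006,0,0,-1.487,1,0.26,-0.0736,0.006,0,0,-1.487,1,0.26,-0.0736,0.006,0,0,-1.487,1,0.26,-0.0736,0.006,0,0,-1.487,1,0.26,-0.0736,0.006,0,0,-1.487,1,0.26,-0.0736,0.006,0,0,-1.487,1,0.26,-0.0736,0.006,0,0,-1.487,1,0.26,-0.0736,0.006,0,0,-1.487,1,0.26,-0.0736,0.006,0,0,-1.487,1,0.26,-0.0736,0.006,0,0,-1.487,1,0.26,-0.0736,0.006,0,0,-1.487,1],
)

```text
t: 27.1
tool_pos: [0.5216, 0.2686, 0.1302]
orientation: [-0.303, -3.127, 0.0]
force: [-0.1, -0.3, 0.2]
opening: 0.093
gripper_force: 0.0
```

```bash
python3 - <<'E'
from m import *
im,d=snap('top','top8'); P=cloud('top',d)
h=cv2.cvtColor(im,cv2.COLOR_RGB2HSV)
print('bar',rect(P,(.566,.002),.1,.056,.075)); 
print('mid',rect(P,(.561,-.047),.09,.045,.058)); print('short',rect(P,(.572,.052),.075,.045,.058))
v=(P[...,2]>.0035)&(P[...,2]<.012)&(h[...,2]>150)
print('plate',rect(P,(.567,.002),.14,.0,.1,(P[...,2]>.0045)))
E
python3 g.py .5215,.2687,-.01,79
```

```text
bar {'c': (0.5675, -0.0003), 'mean': array([ 0.5672, -0.0006], dtype=float32), 'LW': (150, 40), 'ang': 83.6, 'pca': np.float64(83.7), 'n': 813, 'z': 0.0643}
mid {'c': (0.5222, -0.0436), 'mean': array([ 0.5223, -0.0436], dtype=float32), 'LW': (41, 40), 'ang': -6.4, 'pca': np.float64(-29.8), 'n': 219, 'z': 0.0523}
short {'c': (0.5407, 0.0542), 'mean': array([0.5407, 0.0542], dtype=float32), 'LW': (40, 25), 'ang': 84.1, 'pca': np.float64(82.9), 'n': 137, 'z': 0.0526}
plate {'c': (0.5684, 0.0015), 'mean': array([5.662e-01, 4.000e-04], dtype=float32), 'LW': (185, 171), 'ang': 83.3, 'pca': np.float64(82.5), 'n': 3631, 'z': 0.0109}
t 27.15 [0.5216 0.2686 0.1303] yang 78.93 q [ 0.39  0.14  1.61  0.    1.39 -0.99] F [ 0.5  0.6 -0.8] op 0.0932 gf 0.0
.5215,.2687,-.01,79 [1.000e-04 1.000e-04 1.403e-01] [ 0.0001  0.     -0.0012]
```

The bar is within about 3 mm of the plate centre, level, at the right height. Now the long tube.

move_arm(
  deltas=[0,0,0.06,0,0,0,1,0,0,0.11,0,0,0,1,0,0,0.132,0,0,0,1,0,0,0.1385,0,0,0,1,0,0,0.1385,0,0,0,1,0,0,0.1385,0,0,0,0,0,0,0.1385,0,0,0,0,0,0,0.1385,0,0,0,0,0,0,0.1385,0,0,0,0,0,0,0.1385,0,0,0,0,0,0,0.1385,0,0,0,0,0,0,0.1385,0,0,0,0],
)

```text
t: 28.65
tool_pos: [0.5216, 0.2687, -0.0082]
orientation: [0.302, 3.127, 0.0]
force: [0.8, 0.7, 0.5]
opening: 0.0298
gripper_force: 40.0
```

```bash
python3 g.py .567,.000,.15,-6.3
```

```text
t 28.65 [ 0.5216  0.2687 -0.0082] yang 78.98 q [ 0.39  0.29  1.71  0.    1.14 -0.99] F [0.8 0.7 0.5] op 0.0298 gf 40.0
.567,.000,.15,-6.3 [-0.0959 -0.255  -0.1582] [ 1.0000e-04 -1.0000e-04  1.4884e+00]
```

move_arm(
  deltas=[0,0,-0.06,0,0,0,0,0,0,-0.12,0,0,0,0,0,0,-0.158,0,0,0,0,-0.0959,-0.255,-0.158,0,0,1.488,0,-0.0959,-0.255,-0.158,0,0,1.488,0,-0.0959,-0.255,-0.158,0,0,1.488,0,-0.0959,-0.255,-0.158,0,0,1.488,0,-0.0959,-0.255,-0.158,0,0,1.488,0,-0.0959,-0.255,-0.158,0,0,1.488,0,-0.0959,-0.255,-0.158,0,0,1.488,0,-0.0959,-0.255,-0.158,0,0,1.488,0,-0.0959,-0.255,-0.158,0,0,1.488,0],
)

```text
t: 30.15
tool_pos: [0.5664, -0.0, 0.1491]
orientation: [-2.338, -2.097, 0.002]
force: [0.3, -0.7, -3.8]
opening: 0.0299
gripper_force: 40.0
```

move_arm(
  deltas=[-0.0,0,0,0,0,0,0,0,0,0,0,0,0,0,0,0,0,0,0,0,0],
)

```text
t: 30.52
tool_pos: [0.567, 0.0001, 0.1498]
orientation: [-2.338, -2.098, 0.0]
force: [-0.1, -0.2, -2.8]
opening: 0.0295
gripper_force: 40.0
```

```bash
python3 - <<'E'
from m import *
im,d=snap('side','side9'); P=cloud('side',d)
q=P[(abs(P[...,0]-.575)<.04)&(abs(P[...,1])<.13)&(P[...,2]>.12)&(P[...,2]<.2)]
for y in np.arange(-.08,.1,.02):
    k=q[(abs(q[:,1]-y)<.01)]
    if len(k)>3: print(y.round(2),len(k),'x',np.percentile(k[:,0],[3,97]).round(3),'z',np.percentile(k[:,2],[3,50,97]).round(3))
e=q[(q[:,1]>.06)&(q[:,2]<.185)]; print('end',np.percentile(e[:,1],[50,90,98]).round(4),e[:,2].min())
E
python3 g.py .567,.000,.0565,-6.3
```

```text
-0.08 13 x [0.55  0.571] z [0.184 0.187 0.189]
-0.06 14 x [0.551 0.573] z [0.185 0.186 0.188]
-0.04 14 x [0.552 0.576] z [0.185 0.186 0.188]
-0.02 17 x [0.553 0.578] z [0.184 0.186 0.189]
0.0 59 x [0.54  0.596] z [0.171 0.186 0.198]
0.02 54 x [0.54  0.594] z [0.167 0.185 0.198]
0.04 30 x [0.558 0.586] z [0.157 0.185 0.189]
0.06 45 x [0.558 0.586] z [0.157 0.169 0.188]
0.08 47 x [0.563 0.59 ] z [0.156 0.181 0.189]
end [0.0848 0.0946 0.095 ] 0.15558201884799597
t 30.57 [0.567  0.     0.1499] yang -6.22 q [-0.09  0.07  1.65 -0.    1.42  0.02] F [ 0.1 -0.6 -3.7] op 0.0295 gf 40.0
.567,.000,.0565,-6.3 [-0.      0.      0.0934] [-0.      0.      0.0014]
```

move_arm(
  deltas=[0,0,0.05,0,0,0,0,0,0,0.075,0,0,0,0,0,0,0.086,0,0,0,0,0,0,0.09,0,0,0,0,0,0,0.091,0,0,0,0,0,0,0.092,0,0,0,0,0,0,0.093,0,0,0,0,0,0,0.093,0,0,0,0],
)

```text
t: 31.58
tool_pos: [0.5672, -0.0, 0.0571]
orientation: [2.339, 2.096, 0.0]
force: [-0.7, -0.4, -2.9]
opening: 0.0298
gripper_force: 40.0
```

```bash
python3 g.py
```

```text
t 31.57 [ 0.5672 -0.      0.0571] yang -6.27 q [-0.09  0.16  1.73 -0.    1.25  0.02] F [-0.7 -0.4 -2.9] op 0.0298 gf 40.0
```

move_arm(
  deltas=[0,0,0.001,0,0,0,0,0,0,0.0015,0,0,0,0,0,0,0.0015,0,0,0,0],
)

```text
t: 31.95
tool_pos: [0.5671, -0.0, 0.0558]
orientation: [2.34, 2.096, 0.0]
force: [-1.6, -0.3, 1.3]
opening: 0.0299
gripper_force: 40.0
```

Contact. Release and rise.

move_arm(
  deltas=[0,0,0,0,0,0,1,0,0,0,0,0,0,1,0,0,0,0,0,0,1,0,0,0,0,0,0,1,0,0,0,0,0,0,1,0,0,-0.04,0,0,0,1,0,0,-0.1,0,0,0,1,0,0,-0.12,0,0,0,1,0,0,-0.12,0,0,0,1],
)

```text
t: 33.08
tool_pos: [0.5683, -0.0001, 0.1772]
orientation: [2.338, 2.095, 0.004]
force: [0.2, -0.4, -1.0]
opening: 0.0925
gripper_force: 0.0
```

move_arm(
  deltas=[0.25,-0.05,0,0,0,0,1,0.25,-0.05,0,0,0,0,1,0.25,-0.05,0,0,0,0,1,0.25,-0.05,0,0,0,0,1,0.25,-0.05,0,0,0,0,1,0.25,-0.05,0,0,0,0,1,0.25,-0.05,0,0,0,0,1],
)

```text
t: 33.95
tool_pos: [0.5445, 0.2523, 0.1742]
orientation: [-2.341, -2.094, 0.003]
force: [0.0, -0.7, -0.4]
opening: 0.0933
gripper_force: 0.0
```

```bash
python3 - <<'E'
from m import *
im,d=snap('top','top9'); P=cloud('top',d); snap('side','side10')
print('long',rect(P,(.566,.002),.12,.085,.105)); print('bar',rect(P,(.566,.002),.12,.058,.075))
print('short',rect(P,(.572,.052),.075,.045,.058)); print('mid',rect(P,(.561,-.047),.09,.045,.058))
print('tin',robot.recognise('top','paste_tin')[:1],'tape',robot.recognise('top','tape_measure')[:1])
a=cv2.imread('pics/top9.png')[110:260,130:380]; b=cv2.imread('pics/side10.png')[130:250,180:330]
cv2.imwrite('pics/fin.png',np.hstack([cv2.resize(a,(440,264)),cv2.resize(b,(330,264))]))
E
python3 g.py
```

```text
long {'c': (0.568, -0.0003), 'mean': array([ 0.5679, -0.0007], dtype=float32), 'LW': (180, 30), 'ang': 83.4, 'pca': np.float64(83.3), 'n': 780, 'z': 0.0944}
bar {'c': (0.5504, 0.0018), 'mean': array([0.5507, 0.0027], dtype=float32), 'LW': (149, 6), 'ang': 83.4, 'pca': np.float64(83.5), 'n': 134, 'z': 0.0644}
short {'c': (0.5406, 0.0543), 'mean': array([0.5407, 0.0542], dtype=float32), 'LW': (40, 25), 'ang': 83.8, 'pca': np.float64(83.0), 'n': 137, 'z': 0.0524}
mid {'c': (0.5222, -0.0437), 'mean': array([ 0.5223, -0.0436], dtype=float32), 'LW': (41, 40), 'ang': -6.0, 'pca': np.float64(-29.9), 'n': 219, 'z': 0.0522}
tin [{'uv': [365.3, 148.6], 'confidence': 0.74}] tape [{'uv': [157.7, 146.4], 'confidence': 0.57}]
t 34.15 [0.545  0.2527 0.1753] yang -6.38 q [ 0.35  0.15  1.52 -0.    1.48  0.46] F [-0.3 -0.5  0.5] op 0.093 gf 0.0
```

View pics/fin.png

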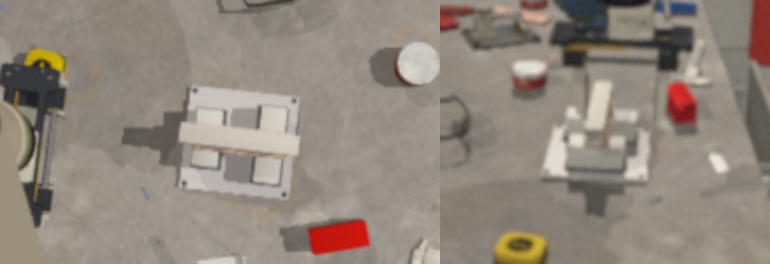

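The final view shows the stack centred on the plate, at (240,140) in the left half of the picture. The tin and tape are where they started and the robot touches nothing.

```bash
python3 -c "
from plant import robot
print(robot.close_job())"
```

```text
the job is handed in; nothing more can be done
None
```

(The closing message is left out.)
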